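# Bring the red-capped paste jar to the front of the mending carousel

## Task

Turn the jar carousel by gently pushing its rim, or the studs standing on it, with the fingertips, until the jar with the red cap stands at the front, in line with the yellow arrow on the mat. Push only the turntable, without pinching it: leave all the jars standing in their wells untouched by the robot, and do not disturb the books, film roll, squeegee block or scissors around it.

Things in the scene. Friction and masses are not known exactly. Their poses are not given: they have to be found in the camera images.
- mat: flat dark mat fixed to the table, 440 x 680 mm, 3 mm thick, with the carousel at its centre. Origin: centre of its underside, directly under the turntable's axis. Its -x axis is the front: along it a flat yellow arrow is printed on the mat, its tip 130 mm from the centre pointing at the turntable's axis
- front (a point): the point (in the air, fixed to the mat) where the red-capped jar's centre must come: 56 mm from the turntable's axis towards the yellow arrow, 62.5 mm above the table
- turntable (a joint): angle the turntable has turned since the start, rad, counter-clockwise seen from above positive; turns freely both ways, more than a full turn. The bearing is stiff: about 1.5 N sideways at a stud keeps it turning, and it stops at once and stays when no longer pushed
- turntable_top (a point): centre of the turntable's top face, on the axis, 35 mm above the table; x and y axes turn with it. Pale wooden disc, 240 mm across, 12 mm thick, on a fixed black foot (170 mm across, 20 mm high). Dark rings (52 mm across, 11 mm high) round four wells are centred 56 mm from the axis at 0, 90, 180, 270 degrees from the x axis; a low steel cap is in the middle
- stud0 (a point): centre of the top of one of the 8 upright aluminium studs round the turntable's rim: 16 mm in diameter, rising 25 mm above the disc's top face (60 mm above the table), centres 112 mm from the axis, 45 degrees apart. This one lies at 22.5 degrees counter-clockwise from the turntable's x axis
- jar_red_mid (a point): the marked jar: small round jar, 43 mm in diameter and 55 mm tall, clear body with a paper label and a red cap; stands loose in one of the four shallow wells of the turntable (any of them). The point is the jar's centre, 27.5 mm above its foot, 56 mm out from the turntable's axis
- jar_white_mid (a point): small round jar, 43 mm in diameter and 55 mm tall, clear body with a paper label and a white cap; stands loose in one of the four shallow wells of the turntable (any of them). The point is the jar's centre, 27.5 mm above its foot, 56 mm out from the turntable's axis
- jar_black_mid (a point): small round jar, 43 mm in diameter and 55 mm tall, clear body with a paper label and a black cap; stands loose in one of the four shallow wells of the turntable (any of them). The point is the jar's centre, 27.5 mm above its foot, 56 mm out from the turntable's axis
- jar_blue_mid (a point): small round jar, 43 mm in diameter and 55 mm tall, clear body with a paper label and a blue cap; stands loose in one of the four shallow wells of the turntable (any of them). The point is the jar's centre, 27.5 mm above its foot, 56 mm out from the turntable's axis
- books: loose stack of three books lying on the mat's right (-y) part, 200 x 140 mm and 56 mm high, long side along its x axis; origin at the centre of its underside. Bystander
- film_roll: loose white roll of covering film standing on end, 90 mm in diameter and 180 mm tall, in one of the far corners of the mat; origin at the centre of its underside. Bystander
- squeegee: loose yellow-and-black hand block, 32 x 90 mm and 42 mm high, long side along its y axis, in the other far corner of the mat; origin at the centre of its underside. Bystander
- scissors: loose scissors with red handles lying on the mat's left (+y) part, about 155 mm long, 9 mm high, pointing along its x axis; origin at the pivot, at mat level. Bystander
Mind the look-alikes: they are no part of the job. Leave any turquoise look-alike of the part that bears jar_white_mid alone. What is shaped like the part that bears jar_red_mid but orange is not meant.

How it is judged:
At the end, for the whole second after the job is handed in: The red-capped jar's centre is within 12 mm (about 12 degrees of turn) of the front point by the yellow arrow, the turntable is still, all four jars stand upright in their wells, and the books, film roll, squeegee and scissors are within 15 mm of where they began (horizontal distance between jar_red_mid and front below 0.012 m and velocity of joint turntable between -0.03 and 0.03 rad/s and angle between each of jar_red_mid, jar_white_mid, jar_black_mid, jar_blue_mid's own z axis and vertical below 0.12 rad and height (world z) of each of jar_red_mid, jar_white_mid, jar_black_mid, jar_blue_mid below 0.0655 m and horizontal distance between each of jar_red_mid, jar_white_mid, jar_black_mid, jar_blue_mid and turntable_top below 0.068 m and distance of each of books, film_roll, squeegee, scissors from where it was at the start of the episode below 0.015 m); the robot touches nothing.
It fails at once if a jar is lifted out of its well or tipped (height (world z) of any of jar_red_mid, jar_white_mid, jar_black_mid, jar_blue_mid above 0.0725 m or angle between any of jar_red_mid, jar_white_mid, jar_black_mid, jar_blue_mid's own z axis and vertical above 0.3 rad).
It fails at once if the robot pushes on a jar (more than 1 N) (contact force between any of the arm, the fingers and jar_red above 1 N or contact force between any of the arm, the fingers and jar_white above 1 N or contact force between any of the arm, the fingers and jar_black above 1 N or contact force between any of the arm, the fingers and jar_blue above 1 N).
It fails at once if the turntable is pushed, pressed or pinched hard (more than 20 N) (contact force between any of the arm, the fingers and turntable above 20 N).
It fails at once if the books, film roll, squeegee or scissors are shifted more than 15 mm (distance of any of books, film_roll, squeegee, scissors from where it was at the start of the episode above 0.015 m).
It also fails if it takes over 64 s, if anything falls off the work surface, if the arm or the gripper's body presses on something with over 40 N, if the wrist force passes 120 N, or if a joint passes its speed limit or range.

## Robot

A 7-joint arm with a two-finger parallel gripper is mounted at the origin on the work surface. World frame = base frame: x ahead of the robot, y to its left, z up, the work surface at z = 0. Lengths are in m, angles in rad, forces in N, time in s.
With the tool pointing down it reaches from about 0.425 to 0.825 m from the base axis. Payload 3.6 kg.
Tool frame: the origin (TCP) lies between the finger pads; the fingertips stand 19 mm ahead of it and the grasp point (between the pads) is the TCP; z points along the fingers, y is the direction in which the jaws open and shut (so a half turn about z gives the same grasp; the last joint's range is limited). The gripper opens to 85 mm and grips with 20 to 120 N. Pads are 22 mm wide; open, the fingers measure 114 mm over their backs; the gripper's body (76 mm by 85 mm) begins 54 mm behind the grasp point. The pads swing forward as they close: fully open they stand 13 mm farther back than shut.
Start: joints at [-1.236, 0.615, -0.013, 1.423, 0.008, 1.103, -0.04], TCP at [0.23, 0.608, 0.25] pointing down, gripper open.
Joint ranges: [-3.12, 3.12], [-0.3, 2.06], [-1.34, 1.32], [0.26, 2.42], [-1.36, 4.5], [0.01, 1.98], [-2.84, 2.84]. Speed limits (rad/s): [2.79, 2.79, 3.14, 3.14, 3.14, 3.14, 3.14].

## Interface

Orientations are given as a 3x3 rotation matrix whose columns are the frame's x, y, z axes.
In Python, from plant import state, read_camera, sign_off gives the robot as it stands.
- The arm moves only by the shell command python3 -m creep 'ROWS'. ROWS is JSON, a list of rows, each an object of numbers: "dx", "dy", "dz": the shift along the tool's x, y, z scaled (see below); "wx", "wy", "wz": the turn, a rotation vector about the tool's x, y, z scaled (see below); "gripper": the gripper's target within -1 to 1 (fully open at 1, half-way at 0, shut at -1). In form: [{"dx": .., "dy": .., "dz": .., "wx": .., "wy": .., "wz": .., "gripper": ..}, ...]. A call has 1 to 10 rows; each row shifts and turns the pose as measured when the row begins, along the tool's axes as they then stand; what a row does not reach is not made up. The controller multiplies each number of a shift by 400 mm and each number of a turn by 0.08 rad. A row lasts 1/8 s, in which the tool goes at most 62.5 mm and 10.7 degrees, less where a joint would pass 70% of its speed; a pose out of reach is approached as far as the arm can. A call with a number of a shift or a turn outside -1 to 1 is refused whole. A call with a gripper value outside its range is refused whole. The fingers move at their own pace and stop on an object; the grip force is fixed at half the most. Time passes only in rows, so rows that do not move let the fingers close. It gives the time, the measured TCP pose, the force and the opening at its end, in the units of the state.
- state(): the state, without advancing time (a new reading comes with each control period).
- read_camera(name): name is "scene" or "side" or "wrist"; returns a dict with "image" (420x560x3 uint8, red, green, blue), "depth" (420x560 float32, m along the optical axis (not along the pixel's ray), 0 where there is no reading), "fx", "fy", "cx", "cy" (pixels), "D" ([k1, k2, p1, p2, k3] as OpenCV has them; the pictures are not rectified), "R" (3x3) and "t" (3): a world point X has camera coordinates R X + t. Camera axes: x right, y down, z forward; pixel columns grow to the right and rows downward; lengths in m; the calibration is good to about 2 mm. A picture is of the moment at which its call begins.
- sign_off(): hands the job in, once; it reports no verdict.
The state is a dict: "t": time; "joint_pos": joint angles; "dq": joint speeds; "joint_torque": joint torques, N m; "eef_pos": TCP position; "eef_rot": TCP orientation; "wrist_force": force on the tool from outside, world axes, zero at the start; "torque": the same for the moment, N m; "grip_width": finger opening in m.
Only numpy, scipy, OpenCV 4.12 (cv2) and the standard library are available. Lean on these libraries where they do the work, as an engineer would, in place of code of your own. Each camera call takes 0.05 s, during which the arm holds its last target. There are 200 camera calls.

## Working session

There is one attempt and no reset: what is moved stays moved. The work goes in short steps, Python scripts to look and compute and a shell command to move; the robot and the scene stay as the last step left them, time stands still between calls to the robot, and variables do not carry over. Pictures are saved under pics/ and viewed, about 8 in all and at most 12, crops included, and the job is handed in when it is done.

```bash
mkdir -p pics; ls; python3 - <<'E'
from plant import state, read_camera
import cv2
s=state(); print(s['t'],s['eef_pos'],s['eef_rot'],s['grip_width'],s['wrist_force'])
for n in ['scene','side']:
    c=read_camera(n); cv2.imwrite(f'pics/{n}0.png',c['image'][:,:,::-1]); print(n,c['fx'],c['D'],c['R'],c['t'])
E
```

```text
pics
0.0 [0.2298207  0.60722517 0.24912792] [[-9.35266143e-01  3.53944217e-01 -8.56264863e-04]
 [ 3.53945246e-01  9.35262915e-01 -2.45818504e-03]
 [-6.92276080e-05 -2.60212812e-03 -9.99996612e-01]] 0.08541786957312017 [ 0.30332643  0.19652484 -0.28166223]
scene 387.37246519471165 [-0.02378599  0.          0.          0.          0.        ] [[ 0.61152899  0.79112008 -0.01270104]
 [ 0.68405493 -0.53669927 -0.49398659]
 [-0.39761935  0.29339891 -0.86937675]] [-0.4165428  -0.36771843  1.21363049]
side 530.2028439732076 [0.05938569 0.         0.         0.         0.        ] [[ 0.99835595 -0.05574675 -0.01333012]
 [-0.04228666 -0.55934643 -0.82785471]
 [ 0.03869405  0.82705736 -0.56078418]] [-0.62713848  0.08591168  1.34297497]
```

View pics/scene0.png

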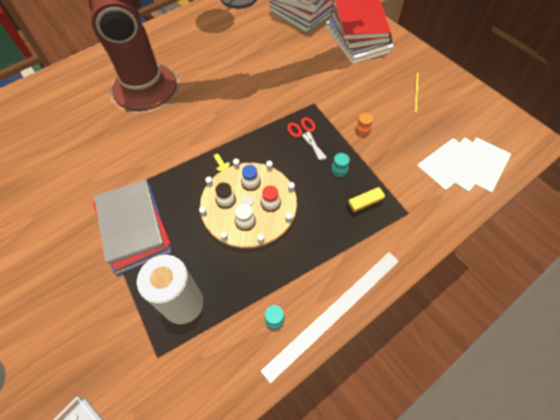

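View pics/side0.png

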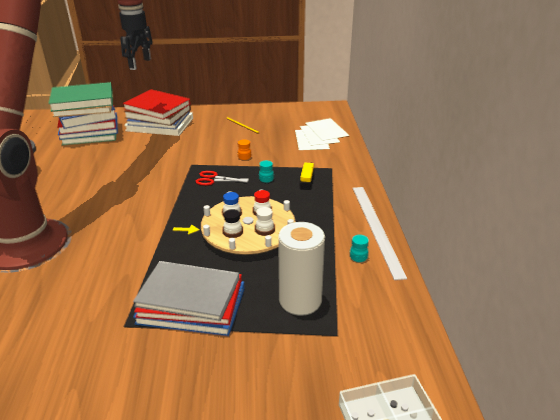

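The scene picture shows the disc near (248,203), with caps red (270,192), blue (250,174), black (224,190) and white (244,213). The arrow is at (222,162), the scissors at (307,140), the books at (130,225), the film roll at (170,290) and the squeegee at (366,200). The side view agrees. Next I measure by ray casting.

```bash
cat > h.py <<'E'
import numpy as np, cv2
from plant import state, read_camera
def cast(c,px,z):
    K=np.array([[c['fx'],0,c['cx']],[0,c['fy'],c['cy']],[0,0,1]])
    u=cv2.undistortPoints(np.array(px,float).reshape(-1,1,2),K,np.array(c['D'])).reshape(-1,2)
    R=np.array(c['R']);t=np.array(c['t']);o=-R.T@t
    d=np.c_[u,np.ones(len(u))]@R
    return o+d*((z-o[2])/d[:,2])[:,None]
def blobs(m,amin=8):
    n,l,s,ce=cv2.connectedComponentsWithStats(m.astype(np.uint8))
    return [(s[i,4],ce[i],l==i) for i in range(1,n) if s[i,4]>=amin]
def hsv(c): return [x.astype(int) for x in cv2.split(cv2.cvtColor(c['image'],cv2.COLOR_RGB2HSV))]
E
python3 - <<'E'
from h import *
for n in ['scene','side']:
    c=read_camera(n);h,s,v=hsv(c);print(n)
    for name,m in dict(red=((h<6)|(h>174))&(s>180)&(v>120),blue=(abs(h-113)<10)&(s>150)&(v>80),yellow=(abs(h-28)<5)&(s>190)&(v>150)).items():
        for a,p,_ in blobs(m,25):
            z={'red':.088,'blue':.088,'yellow':.003}[name]
            q=cast(c,[p],z)[0]
            if .3<q[0]<1 and -.5<q[1]<.5: print(name,a,p.round(1),q.round(4))
    m=(abs(h-20)<7)&(s>60)&(s<170)&(v>170)
    cc=(248,203) if n=='scene' else (248,224)
    roi=np.zeros(m.shape,np.uint8);cv2.ellipse(roi,cc,(60,55) if n=='scene' else (55,36),0,0,360,1,-1)
    m=m&(roi>0)
    b=max(blobs(m),key=lambda b:b[0]);
    ct=max(cv2.findContours(b[2].astype(np.uint8),0,1)[0],key=len).reshape(-1,2)
    hull=cv2.convexHull(ct).reshape(-1,2)
    P=cast(c,hull,.035)[:,:2];A=np.c_[2*P,np.ones(len(P))];x=np.linalg.lstsq(A,(P**2).sum(1),rcond=None)[0]
    print('disc',b[0],x[:2],'r',np.sqrt(x[2]+x[0]**2+x[1]**2),'n',len(P))
    st=(s<60)&(v>140)&(roi>0)
    for a,p,_ in blobs(st,4): 
        q=cast(c,[p],.058)[0,:2]-x[:2];print(' grey',a,p.round(1),'r',np.hypot(*q).round(4),'ang',np.degrees(np.arctan2(q[1],q[0])).round(1))
c=read_camera('scene')
cv2.imwrite('pics/s1.png',cv2.resize(c['image'][90:350,90:430,::-1],None,fx=2.3,fy=2.3,interpolation=cv2.INTER_CUBIC))
E
```

```text
scene
red 99 [307.5 123.8] [0.4895 0.2498 0.088 ]
red 103 [294.3 129.7] [0.4836 0.21   0.088 ]
red 59 [269.9 193.3] [0.5985 0.0433 0.088 ]
red 70 [163.  232.3] [ 0.5318 -0.2066  0.088 ]
red 53 [122.2 261.8] [ 0.539  -0.3116  0.088 ]
blue 39 [248.6 169.4] [0.5118 0.0434 0.088 ]
disc 3987 [0.55788038 0.00333093] r 0.12059258780053607 n 36
 grey 51 [235.9 162. ] r 0.1101 ang 159.7
 grey 47 [269.  164.1] r 0.1107 ang 114.2
 grey 26 [249.3 166.5] r 0.0909 ang 141.1
 grey 116 [250.4 181.8] r 0.0448 ang 134.0
 grey 51 [208.4 180. ] r 0.1113 ang -154.7
 grey 48 [290.9 185.7] r 0.1118 ang 69.0
 grey 115 [225.6 199.7] r 0.0525 ang -120.3
 grey 450 [244.5 212.2] r 0.0418 ang -44.1
 grey 104 [270.5 203.3] r 0.0596 ang 35.2
 grey 53 [202.3 210.1] r 0.1117 ang -109.3
 grey 50 [288.2 216.1] r 0.1123 ang 24.3
 grey 51 [223.4 234.9] r 0.1128 ang -64.5
 grey 49 [260.1 237.4] r 0.1129 ang -20.3
side
red 169 [206.1 177.4] [0.4519 0.1387 0.088 ]
red 163 [261.5 195.8] [0.5973 0.0363 0.088 ]
red 231 [231.6 302.5] [ 0.5261 -0.3421  0.088 ]
red 107 [150.7 311.1] [ 0.3726 -0.354   0.088 ]
blue 163 [230.5 197.8] [0.5187 0.033  0.088 ]
blue 71 [238.1 300.8] [ 0.5387 -0.3384  0.088 ]
blue 68 [210.8 325.1] [ 0.4885 -0.3985  0.088 ]
yellow 158 [306.8 170.3] [0.7428 0.302  0.003 ]
yellow 114 [186.2 228.9] [0.3993 0.0247 0.003 ]
disc 2436 [ 0.55983012 -0.00281877] r 0.1209263027540484 n 30
 grey 51 [286.2 204.5] r 0.1078 ang 21.5
 grey 85 [231.2 206.9] r 0.0566 ang 136.5
 grey 423 [263.5 216. ] r 0.0407 ang -11.5
 grey 51 [206.2 209.4] r 0.1093 ang 162.8
 grey 59 [247.6 219.9] r 0.0217 ang -89.7
 grey 424 [287.9 235.4] r 0.1323 ang -44.3
 grey 161 [232.2 226.9] r 0.0615 ang -127.7
 grey 50 [206.1 229.4] r 0.1141 ang -151.6
 grey 56 [267.9 240.4] r 0.118 ang -66.8
 grey 54 [231.9 242.8] r 0.1176 ang -108.7
```

View pics/s1.png

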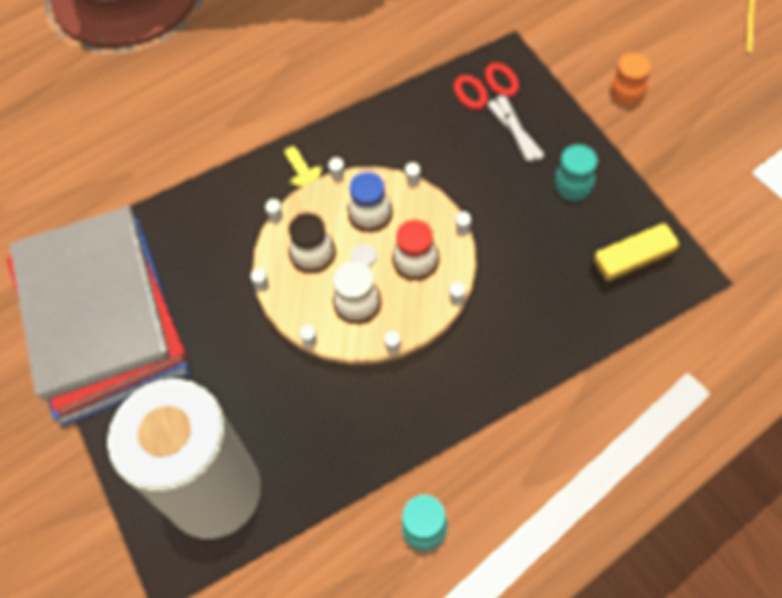

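The 2x crop shows 8 studs at about 25°+45k. The red jar is at about 47° and the arrow about 171° from the centre. The look-alikes (turquoise and orange) stand off the disc. Next I refine the axis, arrow and angles.

```bash
python3 - <<'E'
from h import *
from scipy.optimize import least_squares
C={}
for n,roi in [('scene',(210,150,232,175)),('side',(170,222,203,236))]:
    c=read_camera(n);h,s,v=hsv(c)
    x0,y0,x1,y1=roi; m=np.zeros(h.shape,bool); m[y0:y1,x0:x1]=True
    m&=(h>22)&(h<36)&(s>120)&(v>110)
    ys,xs=np.nonzero(m);P=cast(c,np.c_[xs,ys],.003)[:,:2]
    u,S,V=np.linalg.svd(P-P.mean(0)); d=V[0]*np.sign(V[0,0])
    print(n,'arrow',len(P),P.mean(0).round(4),'axis deg',np.degrees(np.arctan2(d[1],d[0])).round(1),'extent',np.ptp((P-P.mean(0))@d).round(3),'tip',(P.mean(0)+d*((P-P.mean(0))@d).max()).round(4))
    # studs
    st=(s<60)&(v>140)
    px=[p for a,p,_ in blobs(st,30) if a<70]
    Q=cast(c,px,.056)[:,:2]; Q=Q[abs(np.hypot(*(Q-[.559,0]).T)-.112)<.01]
    f=lambda x:np.r_[np.hypot(*(Q-x[:2]).T)-.112]
    r=least_squares(f,[.559,0]); a=np.degrees(np.arctan2(*(Q-r.x).T[::-1]))
    print('studs',len(Q),r.x.round(4),a.round(1),'mean mod45',((a-2.5)%45+2.5).mean().round(2))
    w=P.mean(0)-r.x; print('arrow dir',np.degrees(np.arctan2(w[1],w[0])).round(1))
    K=cast(c,[(270,191)] if n=='scene' else [(261.5,194.5)],.090)[0,:2]-r.x;print('red',np.hypot(*K),np.degrees(np.arctan2(K[1],K[0])))
    # scissors / film base not needed
E
```

```text
scene arrow 164 [0.3925 0.0256] axis deg -8.2 extent 0.062 tip [0.4177 0.0219]
studs 8 [0.5579 0.0034] [ 159.7  114.7 -155.2   69.7 -110.    24.9  -64.9  -20.2] mean mod45 24.82
arrow dir 172.4
red 0.056610050174947656 49.70887713974632
side arrow 123 [0.4008 0.0245] axis deg -8.2 extent 0.076 tip [0.4398 0.0188]
studs 5 [ 0.5597 -0.0066] [  24.7  159.7 -154.8  -65.5 -109.9] mean mod45 24.85
arrow dir 168.9
red 0.0593725745485158 50.5130346373693
```

```bash
python3 -m creep '[{"dx":0,"wz":1,"gripper":-1},{"dx":-0.15,"dy":-0.1,"wz":1,"gripper":-1},{"wz":1,"gripper":-1},{"wz":1,"gripper":-1},{"wz":1,"gripper":-1},{"wz":1,"gripper":-1},{"wz":1,"gripper":-1},{"wz":1,"gripper":-1},{"wz":1,"gripper":-1},{"wz":1,"gripper":-1}]'
```

```text
invalid input
```

Studs sit at 24.8°+45k, so red is at 47.3°. The arrow axis is 171.8°, so the turn needed is about +124.5°. The creep call was refused, so I'll supply every key in each row.

```bash
python3 -m creep '[{"dx":0,"dy":0,"dz":0,"wx":0,"wy":0,"wz":1,"gripper":-1},{"dx":0,"dy":-0.1,"dz":0,"wx":0,"wy":0,"wz":1,"gripper":-1},{"dx":0,"dy":-0.1,"dz":0,"wx":0,"wy":0,"wz":1,"gripper":-1},{"dx":0,"dy":0,"dz":0,"wx":0,"wy":0,"wz":1,"gripper":-1}]'
```

```text
t: 0.85
eef_pos: [0.1915, 0.5346, 0.2489]
eef_rot: [[-0.77, 0.638, -0.001], [0.638, 0.77, -0.002], [-0.0, -0.002, -1.0]]
wrist_force: [0.3, 0.6, -0.7]
grip_width: 0.0124
```

```bash
python3 -m creep '[{"dx":-0.06,"dy":-0.01,"dz":0,"wx":0,"wy":0,"wz":1,"gripper":-1},{"dx":-0.06,"dy":0,"dz":0,"wx":0,"wy":0,"wz":1,"gripper":-1},{"dx":-0.06,"dy":0,"dz":0,"wx":0,"wy":0,"wz":1,"gripper":-1},{"dx":-0.06,"dy":0.01,"dz":0,"wx":0,"wy":0,"wz":1,"gripper":-1},{"dx":-0.06,"dy":0.01,"dz":0,"wx":0,"wy":0,"wz":1,"gripper":-1},{"dx":-0.06,"dy":0.02,"dz":0,"wx":0,"wy":0,"wz":1,"gripper":-1},{"dx":-0.06,"dy":0.02,"dz":0,"wx":0,"wy":0,"wz":1,"gripper":-1},{"dx":-0.05,"dy":0.03,"dz":0,"wx":0,"wy":0,"wz":1,"gripper":-1},{"dx":-0.05,"dy":0.03,"dz":0,"wx":0,"wy":0,"wz":1,"gripper":-1},{"dx":-0.05,"dy":0.04,"dz":0,"wx":0,"wy":0,"wz":1,"gripper":-1}]'
python3 -m creep '[{"dx":-0.05,"dy":0.04,"dz":0,"wx":0,"wy":0,"wz":1,"gripper":-1},{"dx":-0.04,"dy":0.04,"dz":0,"wx":0,"wy":0,"wz":1,"gripper":-1},{"dx":-0.04,"dy":0.05,"dz":0,"wx":0,"wy":0,"wz":1,"gripper":-1},{"dx":-0.03,"dy":0.05,"dz":0,"wx":0,"wy":0,"wz":1,"gripper":-1},{"dx":-0.03,"dy":0.05,"dz":0,"wx":0,"wy":0,"wz":1,"gripper":-1},{"dx":-0.03,"dy":0.06,"dz":0,"wx":0,"wy":0,"wz":1,"gripper":-1},{"dx":-0.02,"dy":0.06,"dz":0,"wx":0,"wy":0,"wz":1,"gripper":-1},{"dx":-0.02,"dy":0.06,"dz":0,"wx":0,"wy":0,"wz":1,"gripper":-1},{"dx":-0.01,"dy":0.06,"dz":0,"wx":0,"wy":0,"wz":1,"gripper":-1},{"dx":0,"dy":0.06,"dz":0,"wx":0,"wy":0,"wz":1,"gripper":-1}]'
```

```text
t: 2.1
eef_pos: [0.3677, 0.348, 0.2492]
eef_rot: [[-0.032, 0.999, -0.001], [0.999, 0.032, 0.001], [0.001, -0.001, -1.0]]
wrist_force: [0.4, -0.1, -0.4]
grip_width: 0.0002
t: 3.35
eef_pos: [0.5451, 0.1554, 0.2484]
eef_rot: [[0.733, 0.68, -0.001], [0.68, -0.733, 0.002], [0.001, -0.002, -1.0]]
wrist_force: [-0.0, 0.2, 0.5]
grip_width: -0.0003
```

```bash
python3 -m creep '[{"dx":0,"dy":0.06,"dz":0,"wx":0,"wy":0,"wz":1,"gripper":-1},{"dx":0,"dy":0.06,"dz":0,"wx":0,"wy":0,"wz":1,"gripper":-1},{"dx":0.01,"dy":0.06,"dz":0,"wx":0,"wy":0,"wz":1,"gripper":-1},{"dx":0.01,"dy":0.06,"dz":0,"wx":0,"wy":0,"wz":1,"gripper":-1},{"dx":0.02,"dy":0.06,"dz":0,"wx":0,"wy":0,"wz":1,"gripper":-1},{"dx":0.03,"dy":0.05,"dz":0,"wx":0,"wy":0,"wz":1,"gripper":-1},{"dx":0.03,"dy":0.05,"dz":0,"wx":0,"wy":0,"wz":1,"gripper":-1},{"dx":0.03,"dy":0.05,"dz":0,"wx":0,"wy":0,"wz":1,"gripper":-1},{"dx":0,"dy":0,"dz":0,"wx":0,"wy":0,"wz":0.5,"gripper":-1}]'
```

```text
t: 4.47
eef_pos: [0.6817, -0.0005, 0.2466]
eef_rot: [[1.0, 0.018, -0.003], [0.018, -1.0, -0.0], [-0.003, 0.0, -1.0]]
wrist_force: [-0.4, -0.6, -0.2]
grip_width: -0.0002
```

```bash
python3 -m creep '[{"dx":-0.02,"dy":-0.01,"dz":0.07,"wx":0,"wy":0,"wz":0,"gripper":-1},{"dx":0,"dy":0,"dz":0.07,"wx":0,"wy":0,"wz":0,"gripper":-1},{"dx":0,"dy":0,"dz":0.07,"wx":0,"wy":0,"wz":0,"gripper":-1},{"dx":0,"dy":0,"dz":0.07,"wx":0,"wy":0,"wz":0,"gripper":-1},{"dx":0,"dy":0,"dz":0.06,"wx":0,"wy":0,"wz":0,"gripper":-1},{"dx":0,"dy":0,"dz":0,"wx":0,"wy":0,"wz":0,"gripper":-1}]'
python3 - <<'E'
from h import *
a=read_camera('side');b=read_camera('scene')
A=cv2.resize(a['image'][120:330,180:360],None,fx=2.2,fy=2.2,interpolation=cv2.INTER_CUBIC)
B=cv2.resize(b['image'][100:310,170:350],None,fx=2.2,fy=2.2,interpolation=cv2.INTER_CUBIC)
cv2.imwrite('pics/d1.png',np.hstack([A,B])[:,:,::-1]); 
for c in (a,b):
    R=np.array(c['R']);K=np.array([[c['fx'],0,c['cx']],[0,c['fy'],c['cy']],[0,0,1.]])
    p=state()['eef_pos']
    for q in ([0,0,0],[0,0,-.019],[0,0,-.032]):
        print(cv2.projectPoints(np.array([p])+q,cv2.Rodrigues(R)[0],np.array(c['t']),K,np.array(c['D']))[0].ravel().round(1))
E
```

```text
t: 5.22
eef_pos: [0.6725, 0.0082, 0.1071]
eef_rot: [[1.0, 0.014, -0.004], [0.014, -1.0, 0.006], [-0.004, -0.006, -1.0]]
wrist_force: [0.2, 0.9, 0.6]
grip_width: -0.0002
[292.8 193.4]
[292.7 199.8]
[292.7 204.1]
[277.5 220.1]
[277.6 223.9]
[277.7 226.5]
```

View pics/d1.png

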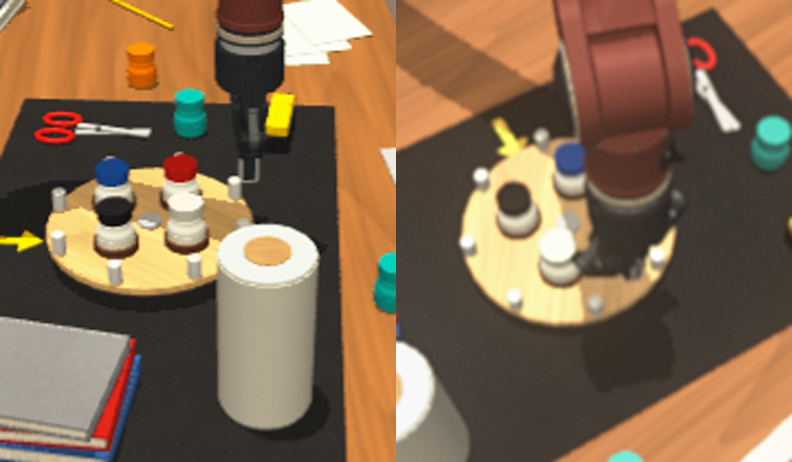

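The side view (left half) shows the shut fingertips over the gap between studs, with the tips at about (293,202). That fits tips 19 mm ahead of the TCP, clear of the jars and film roll. I descend between the studs.

```bash
python3 -m creep '[{"dx":0,"dy":0,"dz":0.04,"wx":0,"wy":0,"wz":0,"gripper":-1},{"dx":0,"dy":0,"dz":0.04,"wx":0,"wy":0,"wz":0,"gripper":-1},{"dx":0,"dy":0,"dz":0.02,"wx":0,"wy":0,"wz":0,"gripper":-1},{"dx":0,"dy":0,"dz":0,"wx":0,"wy":0,"wz":0,"gripper":-1}]'
```

```text
t: 5.82
eef_pos: [0.6758, 0.0076, 0.0696]
eef_rot: [[1.0, 0.014, 0.006], [0.014, -1.0, 0.006], [0.006, -0.006, -1.0]]
wrist_force: [-0.0, -0.1, -0.6]
grip_width: -0.0001
```

```bash
python3 -m creep '[{"dx":-0.01,"dy":0,"dz":0.01,"wx":0,"wy":0,"wz":0,"gripper":-1},{"dx":0,"dy":-0.015,"dz":0,"wx":0,"wy":0,"wz":-0.6,"gripper":-1},{"dx":0,"dy":-0.015,"dz":0,"wx":0,"wy":0,"wz":-0.6,"gripper":-1},{"dx":0,"dy":-0.015,"dz":0,"wx":0,"wy":0,"wz":-0.6,"gripper":-1},{"dx":0,"dy":-0.015,"dz":0,"wx":0,"wy":0,"wz":-0.6,"gripper":-1},{"dx":0,"dy":-0.015,"dz":0,"wx":0,"wy":0,"wz":-0.6,"gripper":-1}]'
python3 - <<'E'
from plant import state
import numpy as np
s=state();d=s['eef_pos'][:2]-np.array([.5588,-.0005]);R=np.array(s['eef_rot'])
print('r',np.hypot(*d),'th',np.degrees(np.arctan2(d[1],d[0])),'toolx ang',np.degrees(np.arctan2(R[1,0],R[0,0])))
E
```

```text
t: 6.58
eef_pos: [0.6688, 0.0381, 0.0668]
eef_rot: [[0.964, 0.267, 0.008], [0.267, -0.964, 0.004], [0.009, -0.001, -1.0]]
wrist_force: [0.0, -2.4, -0.7]
grip_width: -0.0
r 0.11661217081552623 th 19.339820394353094 toolx ang 15.490603584715165
```

```bash
python3 -m creep '[{"dx":-0.005,"dy":-0.02,"dz":0,"wx":0,"wy":0,"wz":-1,"gripper":-1},{"dx":-0.004,"dy":-0.02,"dz":0,"wx":0,"wy":0,"wz":-1,"gripper":-1},{"dx":-0.003,"dy":-0.02,"dz":0,"wx":0,"wy":0,"wz":-1,"gripper":-1},{"dx":-0.002,"dy":-0.02,"dz":0,"wx":0,"wy":0,"wz":-1,"gripper":-1},{"dx":-0.002,"dy":-0.02,"dz":0,"wx":0,"wy":0,"wz":-1,"gripper":-1},{"dx":-0.002,"dy":-0.02,"dz":0,"wx":0,"wy":0,"wz":-1,"gripper":-1}]'
cat > p.py <<'E'
from plant import state
import numpy as np
s=state();d=s['eef_pos'][:2]-np.array([.5588,-.0005]);R=np.array(s['eef_rot'])
print('r',np.hypot(*d),'th',np.degrees(np.arctan2(d[1],d[0])),'toolx ang',np.degrees(np.arctan2(R[1,0],R[0,0])))
E
python3 p.py
```

```text
t: 7.32
eef_pos: [0.6454, 0.077, 0.0689]
eef_rot: [[0.714, 0.7, 0.024], [0.7, -0.714, -0.001], [0.016, 0.018, -1.0]]
wrist_force: [1.4, 0.1, -0.8]
grip_width: -0.0001
r 0.11623744125897917 th 41.83436701522738 toolx ang 44.440039140218914
```

```bash
python3 -m creep '[{"dx":-0.007,"dy":-0.02,"dz":0.003,"wx":0,"wy":0,"wz":-0.7,"gripper":-1},{"dx":-0.005,"dy":-0.02,"dz":0.003,"wx":0,"wy":0,"wz":-0.8,"gripper":-1},{"dx":-0.005,"dy":-0.02,"dz":0.003,"wx":0,"wy":0,"wz":-0.8,"gripper":-1},{"dx":-0.004,"dy":-0.02,"dz":0.003,"wx":0,"wy":0,"wz":-0.8,"gripper":-1},{"dx":-0.003,"dy":-0.02,"dz":0.002,"wx":0,"wy":0,"wz":-0.8,"gripper":-1},{"dx":-0.003,"dy":-0.02,"dz":0.002,"wx":0,"wy":0,"wz":-0.8,"gripper":-1},{"dx":-0.003,"dy":-0.02,"dz":0.002,"wx":0,"wy":0,"wz":-0.8,"gripper":-1},{"dx":-0.003,"dy":-0.02,"dz":0.002,"wx":0,"wy":0,"wz":-0.8,"gripper":-1}]'
python3 p.py
```

```text
t: 8.32
eef_pos: [0.5971, 0.1053, 0.0664]
eef_rot: [[0.256, 0.965, 0.06], [0.966, -0.257, 0.003], [0.019, 0.057, -0.998]]
wrist_force: [2.0, 0.2, 1.1]
grip_width: -0.0002
r 0.11251659497307359 th 70.07782014607105 toolx ang 75.14452406271144
```

```bash
python3 -m creep '[{"dx":-0.002,"dy":-0.02,"dz":0.002,"wx":0.2,"wy":0,"wz":-0.6,"gripper":-1},{"dx":-0.002,"dy":-0.02,"dz":0.002,"wx":0.2,"wy":0,"wz":-0.7,"gripper":-1},{"dx":-0.002,"dy":-0.02,"dz":0.002,"wx":0.2,"wy":0,"wz":-0.8,"gripper":-1},{"dx":-0.002,"dy":-0.02,"dz":0.002,"wx":0.2,"wy":0,"wz":-0.8,"gripper":-1},{"dx":-0.002,"dy":-0.02,"dz":0.002,"wx":0.2,"wy":0,"wz":-0.8,"gripper":-1},{"dx":-0.002,"dy":-0.02,"dz":0.002,"wx":0.2,"wy":0,"wz":-0.8,"gripper":-1}]'
python3 p.py
```

```text
t: 9.07
eef_pos: [0.5532, 0.1095, 0.0635]
eef_rot: [[-0.122, 0.992, -0.026], [0.992, 0.122, 0.016], [0.019, -0.024, -1.0]]
wrist_force: [1.8, 1.8, 0.2]
grip_width: -0.0001
r 0.11017339466564847 th 92.90375165227891 toolx ang 97.01005070164102
```

```bash
python3 -m creep '[{"dx":0.003,"dy":-0.02,"dz":-0.002,"wx":-0.05,"wy":0,"wz":-0.6,"gripper":-1},{"dx":0.002,"dy":-0.02,"dz":-0.002,"wx":-0.05,"wy":0,"wz":-0.7,"gripper":-1},{"dx":0,"dy":-0.02,"dz":0,"wx":0,"wy":0,"wz":-0.8,"gripper":-1},{"dx":0,"dy":-0.02,"dz":0,"wx":0,"wy":0,"wz":-0.8,"gripper":-1},{"dx":0,"dy":-0.02,"dz":0,"wx":0,"wy":0,"wz":-0.8,"gripper":-1},{"dx":0,"dy":-0.02,"dz":0,"wx":0,"wy":0,"wz":-0.8,"gripper":-1}]'
python3 p.py
cat > m.py <<'E'
from h import *
for n in ['side','scene']:
    c=read_camera(n);h,s,v=hsv(c)
    cen=np.array([.5588,-.0005]) if 0 else {'scene':np.array([.5579,.0034]),'side':np.array([.5597,-.005])}[n]
    for a,p,_ in blobs((abs(((h+90)%180)-90)<6)&(s>180)&(v>120),15):
        q=cast(c,[p],.086)[0,:2]-cen
        if np.hypot(*q)<.09: print(n,'red',a,'r',np.hypot(*q).round(3),'ang',np.degrees(np.arctan2(q[1],q[0])).round(1))
    st=(s<60)&(v>130)
    Q=cast(c,[p for a,p,_ in blobs(st,25) if a<75],.056)[:,:2]-cen; Q=Q[abs(np.hypot(*Q.T)-.112)<.012]
    print(n,'studs',np.degrees(np.arctan2(Q[:,1],Q[:,0])).round(1))
E
python3 m.py
```

```text
t: 9.82
eef_pos: [0.5069, 0.0974, 0.0662]
eef_rot: [[-0.481, 0.877, -0.011], [0.877, 0.481, 0.017], [0.02, -0.002, -1.0]]
wrist_force: [1.2, -0.3, -0.6]
grip_width: 0.0002
r 0.11081069233574657 th 117.9135783180286 toolx ang 118.75097057938069
side red 156 r 0.056 ang 150.0
side studs [  40.   177.2 -138.3  -94.7]
scene red 143 r 0.056 ang 153.8
scene studs [ 131.9  176.5   85.2 -138.5   41.3  -93.3   -3.5  -48.6]
```

```bash
python3 -m creep '[{"dx":0.002,"dy":-0.02,"dz":0,"wx":0,"wy":0,"wz":-0.8,"gripper":-1},{"dx":0,"dy":-0.02,"dz":0,"wx":0,"wy":0,"wz":-0.8,"gripper":-1},{"dx":0,"dy":-0.02,"dz":0,"wx":0,"wy":0,"wz":-0.8,"gripper":-1},{"dx":0,"dy":-0.012,"dz":0,"wx":0,"wy":0,"wz":-0.5,"gripper":-1},{"dx":0,"dy":0,"dz":0,"wx":0,"wy":0,"wz":0,"gripper":-1}]'
python3 p.py; python3 m.py
```

```text
t: 10.55
eef_pos: [0.4836, 0.0825, 0.0669]
eef_rot: [[-0.672, 0.741, -0.007], [0.741, 0.672, 0.017], [0.018, 0.006, -1.0]]
wrist_force: [-0.2, 0.0, -0.3]
grip_width: -0.0001
r 0.1120422745131291 th 132.18195911961396 toolx ang 132.20809816473457
side red 161 r 0.056 ang 165.3
side studs [ 100.8   55.   146.8    9.2 -167.8 -124.1  -79.7]
scene red 137 r 0.056 ang 168.1
scene studs [ 145.6   99.8 -168.8   54.7 -124.4   10.   -79.6  -34.7]
```

```bash
python3 -m creep '[{"dx":0,"dy":-0.01,"dz":0,"wx":0,"wy":0,"wz":-0.3,"gripper":-1},{"dx":0,"dy":-0.008,"dz":0,"wx":0,"wy":0,"wz":-0.3,"gripper":-1},{"dx":0,"dy":0,"dz":0,"wx":0,"wy":0,"wz":0,"gripper":-1}]'
python3 p.py; python3 m.py
```

```text
t: 11.02
eef_pos: [0.479, 0.0784, 0.0669]
eef_rot: [[-0.709, 0.705, -0.005], [0.705, 0.709, 0.018], [0.017, 0.009, -1.0]]
wrist_force: [0.4, 0.3, 0.3]
grip_width: 0.0001
r 0.11221831592205173 th 135.31243376336474 toolx ang 135.17892608833733
side red 161 r 0.056 ang 168.0
side studs [ 103.9   58.3  150.1   12.1 -164.6 -120.8  -77.1]
scene red 140 r 0.056 ang 171.0
scene studs [ 148.7  102.8 -165.8   57.9 -120.9   13.1  -76.7  -31.5]
```

The red jar is at about 171°, on the arrow. I back off from the stud and lift straight up.

```bash
python3 -m creep '[{"dx":0,"dy":0.015,"dz":0,"wx":0,"wy":0,"wz":0,"gripper":-1},{"dx":0,"dy":0.01,"dz":-0.02,"wx":0,"wy":0,"wz":0,"gripper":-1},{"dx":0,"dy":0,"dz":-0.06,"wx":0,"wy":0,"wz":0,"gripper":-1},{"dx":0,"dy":0,"dz":-0.08,"wx":0,"wy":0,"wz":0,"gripper":-1},{"dx":0,"dy":0,"dz":-0.08,"wx":0,"wy":0,"wz":0,"gripper":-1},{"dx":0.08,"dy":0,"dz":-0.08,"wx":0,"wy":0,"wz":0,"gripper":-1},{"dx":0.1,"dy":0,"dz":-0.05,"wx":0,"wy":0,"wz":0,"gripper":-1},{"dx":0.1,"dy":0,"dz":0,"wx":0,"wy":0,"wz":0,"gripper":-1},{"dx":0.1,"dy":0,"dz":0,"wx":0,"wy":0,"wz":0,"gripper":-1},{"dx":0,"dy":0,"dz":0,"wx":0,"wy":0,"wz":0,"gripper":-1}]'
python3 m.py; python3 - <<'E'
from h import *
a=read_camera('side');b=read_camera('scene')
A=cv2.resize(a['image'][140:350,110:350],None,fx=1.6,fy=1.6,interpolation=cv2.INTER_CUBIC)
B=cv2.resize(b['image'][100:310,150:390],None,fx=1.6,fy=1.6,interpolation=cv2.INTER_CUBIC)
cv2.imwrite('pics/f1.png',np.hstack([A,B])[:,:,::-1])
# bystander drift: compare with initial images
for n,c,rois in [('side',a,dict(books=(130,258,245,330),film=(275,222,328,315),scissors=(192,168,250,188),squeegee=(298,160,318,190)))]:
    o=cv2.imread(f'pics/{n}0.png',0).astype(np.float32);g=cv2.cvtColor(c['image'],cv2.COLOR_RGB2GRAY).astype(np.float32)
    for k,(x0,y0,x1,y1) in rois.items(): print(k,np.round(cv2.phaseCorrelate(o[y0:y1,x0:x1],g[y0:y1,x0:x1]),2))
E
```

```text
t: 12.38
eef_pos: [0.376, 0.1954, 0.2267]
eef_rot: [[-0.71, 0.704, -0.007], [0.704, 0.71, 0.02], [0.019, 0.01, -1.0]]
wrist_force: [-0.9, 0.3, -0.1]
grip_width: -0.0001
side red 163 r 0.057 ang 167.0
side studs [ 103.9   58.3  149.7   12.1 -164.7 -120.8  -77.1]
scene red 130 r 0.055 ang 171.5
scene studs [ 148.5  103.  -166.6   57.8 -120.9   13.1  -76.7  -31.5]Traceback (most recent call last):
  File "<stdin>", line 9, in <module>
    return _wrapfunc(a, 'round', decimals=decimals, out=out)
    return _wrapit(obj, method, *args, **kwds)
    conv = _array_converter(obj)
ValueError: setting an array element with a sequence. The requested array has an inhomogeneous shape after 1 dimensions. The detected shape was (2,) + inhomogeneous part.
```

View pics/f1.png

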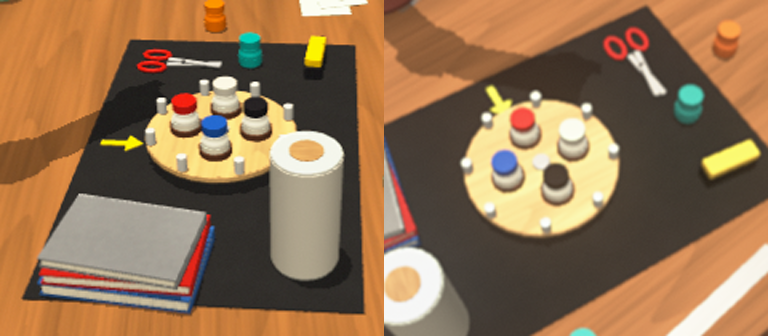

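The final picture shows all four jars upright in their wells. The red cap is at (184,105) in the left half and (523,120) in the right half, in line with the arrow. The bystanders appear unmoved and the arm is clear. I hand in.

```bash
python3 -c "
from plant import state,sign_off
import numpy as np
print(np.abs(state()['dq']).max()); print(sign_off())"
```

```text
0.010215266160245203
the job is handed in; nothing more can be done
None
```

I turned the carousel about 124° counter-clockwise by pushing one rim stud with the shut fingertips, then backed off, lifted clear and handed in at about 12.5 s.

- **Red jar position:** stud angles put it at about 171°, against the arrow at about 171–172°. Locating the red cap directly gave 171.5° in the scene camera and 167° in the side camera. That 4° disagreement is within the 12° tolerance and comes from a few millimetres of calibration offset.
- **Forces:** the wrist force readings printed while pushing were about 2.5 N or less. I did not log peaks inside the moves.
- **Jars and surroundings:** in the last picture all four jars stand upright in their wells and the books, film roll, squeegee and scissors look unmoved. I checked this by eye only, because my numerical check for shifted objects crashed on a formatting error and I did not rerun it.

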